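# Hold a surface probe square on the green spot of a sloping plate

## Task

Lift the blue-handled surface probe out of its stand, pass its tip through the port in the clear guard of the slide-drying unit marked green, and press it gently on the green spot, square to the sloping plate, so that the spring tip is about half way in. Finish while holding it there, pressed and still, with the probe in the gripper. Do not knock the guard, leave the orange unit untouched and disturb nothing else on the bench.

Things in the scene. Friction and masses are not known exactly. Their poses are not given: they have to be found in the camera images.
- probe: Spring-tipped probe, 0.12 kg, upright in its stand at first. Origin: middle of the blue handle, 24x24 mm square, 70 long (z -35 to +35; 6 mm black button on top, centre of mass near the origin). +z runs from tip to handle; x, y square to the handle's faces. Below: steel shaft, 10 mm diameter (z -35 to -95), then the brass spring tip, 6 mm diameter, ending at z = -112 when out.
- plunger (a joint): How far the probe's spring tip is pressed in, m: 0 = fully out (17 mm of brass showing), 0.012 = fully in (stop). Spring 600 N/m (0 N when out, 3.6 N half way in at 0.006, 7.2 N at the stop).
- tip (a point): The end of the probe's brass spring tip, on the probe's axis, moving with it. Axes as the probe's.
- stand: Fixed stand; origin: centre of its foot, on the bench. Foot 80x80x8 mm; top plate 60x60 mm at z 75 to 85 mm with a 14 mm hole in its middle where the shaft hangs; the handle's lower end rests on the plate (probe origin 120 mm above the bench). The probe comes out straight up; its tip is free above z = 85 mm.
- unit_green: Fixed slide-drying unit marked green: grey-white wedge 130 (x) x 110 (y) mm, 35 mm high at its front (-x), 82 mm at its back. Origin: centre of the underside, on the bench. The two units look alike but for the colour.
- plate_green: Aluminium plate 124x100 mm on top of the green unit, sloping 20 degrees up towards the unit's +x. Origin: centre of its face, = centre of the green spot, 62 mm above the bench straight over the unit's origin; +z is the outward normal of the face (leaning to the unit's -x), +x uphill, +y level.
- spot_green (a point): Centre of the green spot, a disc 16 mm in diameter painted flat on the sloping plate, in the middle of it; same axes as the plate.
- guard_green: Clear fixed guard, 100x90x4 mm, parallel to the green plate, its underside 45 mm and top 49 mm off the face (screw heads 3 mm more), on four corner pillars. One round port, 35 mm in diameter, ringed in green (ring 39 mm), lies straight over the spot along the plate's normal. Origin and axes as the plate's.
- unit_orange: Fixed slide-drying unit marked orange: grey-white wedge 130 (x) x 110 (y) mm, 35 mm high at its front (-x), 82 mm at its back. Origin: centre of the underside, on the bench. The two units look alike but for the colour. Not the one to be measured.
- plate_orange: Aluminium plate 124x100 mm on top of the orange unit, sloping 20 degrees up towards the unit's +x. Origin: centre of its face, = centre of the orange spot, 62 mm above the bench straight over the unit's origin; +z is the outward normal of the face (leaning to the unit's -x), +x uphill, +y level.
- spot_orange (a point): Centre of the orange spot, a disc 16 mm in diameter painted flat on the sloping plate, in the middle of it; same axes as the plate.
- guard_orange: Clear fixed guard, 100x90x4 mm, parallel to the orange plate, its underside 45 mm and top 49 mm off the face (screw heads 3 mm more), on four corner pillars. One round port, 35 mm in diameter, ringed in orange (ring 39 mm), lies straight over the spot along the plate's normal. Origin and axes as the plate's.
- reagent_blue: Bystander, loose: clear bottle with blue cap, 56 mm wide, 128 tall mm. Origin: centre of its underside.
- reagent_amber: Bystander, loose: amber bottle with black cap, 50 mm wide, 107 tall mm. Origin: centre of its underside.
- tip_box_yellow: Bystander, loose: box of yellow pipette tips, 88x123x83 mm. Origin: centre of its underside.
- beaker: Bystander, loose: small beaker, 52 mm wide, 67 tall mm. Origin: centre of its underside.
- petri: Bystander, loose: closed petri dish, 59 mm wide, 13 tall mm. Origin: centre of its underside.
- tape_roll: Bystander, loose: roll of tape, 72 mm wide, 18 tall mm. Origin: centre of its underside.
- timer: Bystander, loose: bench timer, 62x62x16 mm. Origin: centre of its underside.
Things that resemble listed ones, but are neither listed nor needed, are in the scene too. What is meant by the probe is not brown or red, and is the smaller of those in its own colour.

How it is judged:
By the outcome, as a careful person would: the job done as asked, in the order asked, and still so for the second after the job is handed in, while the arm keeps its last pose, push and grip.
It also fails if it takes over 32 s, if anything falls off the work surface, if the arm or the gripper's body presses on something with over 40 N, if the wrist force passes 120 N, or if a joint passes its speed limit or range.

## Robot

A 6-joint arm with a two-finger parallel gripper is mounted at the origin on the work surface; the furniture and walls round the work are solid. World frame = base frame: x ahead of the robot, y to its left, z up, the work surface at z = 0. Lengths are in mm, angles in rad, forces in N, time in s.
With the tool pointing down it reaches from about 400 to 925 mm from the base axis. Payload 12.5 kg.
Tool frame: the origin (TCP) lies midway between the tips of the shut fingers; the grasp point (between the pads) lies 19 mm behind it; z points along the fingers, y is the line along which they close (so a half turn about z gives the same grasp; the last joint's range is limited). The gripper opens to 95 mm and grips with 3 to 60 N. Pads are 20 mm wide; open, the fingers measure 119 mm over their backs; the gripper's body (75 mm by 180 mm) begins 59 mm behind the grasp point.
Start: joints at [1.18, 0.491, 1.559, -0, 1.092, -0.106], TCP at [175.586, 599.847, 214.661] pointing down, gripper open.
Joint ranges: [-3.1, 3.1], [-0.84, 2.19], [0.05, 2.79], [-1.13, 4.28], [0.06, 2.93], [-2.69, 2.69]. Speed limits (rad/s): [2.22, 2.22, 2.79, 3.14, 3.14, 3.14].

## Interface

Orientations are given as [roll, pitch, yaw] about the fixed x, y, z axes, in that order (R = Rz(yaw) Ry(pitch) Rx(roll)).
In Python, from cell import * gives the robot as it stands.
- The arm moves only by the tool servo_tool, never from a script. Its argument "moves" is one flat list of numbers, 5 for each row, row after row: the shift along the world's x, y, z as a fraction of full scale, then the turn about the world's z as a fraction of full scale, then the opening, from 0 (shut) to 1 (fully open). A call has 1 to 12 rows; each row is the pose to reach, as a shift and turn from the pose commanded when the call began, turning the shorter way round; what a row does not reach only later rows make up. Full scale, the value 1, is 400 mm for a shift and 180 degrees for a turn. A row lasts 1/12 s, in which the tool goes at most 41.7 mm and 7.16 degrees, less where a joint would pass 70% of its speed; a pose out of reach is approached as far as the arm can. A call with a number of a shift or a turn outside -1 to 1 is refused whole. A call with a gripper value outside its range is refused whole. The fingers move at their own pace and stop on an object; the grip force is fixed at half the most. Time passes only in rows, so rows that repeat a pose let the fingers close. It gives the time, the measured TCP pose, the force, the opening and the grip force at its end, in the units of the state.
- state(): the state, without advancing time (a new reading comes with each control period).
- read_camera(name): name is "side" or "top" or "wrist"; returns (picture, depth): 384x512x3 uint8, blue, green, red; 384x512 float32, mm along the optical axis (not along the pixel's ray), 0 where there is no reading.
- get_calibration(name): a dict with "K" (3x3 intrinsics, pixels), "k1" (the pictures are not rectified: a ray, as slopes to the right and down, at radius r is drawn at 1 + k1 r^2 times it, then the intrinsics apply), "R" (3x3) and "t" (3): a world point X has camera coordinates R X + t. Camera axes: x right, y down, z forward; pixel columns grow to the right and rows downward; lengths in mm; the calibration is good to about 2 mm. A picture is of the moment at which its call begins: read the wrist's pose just before it. get_calibration takes no time and is no camera call; for the wrist camera it gives the pose at the moment of the call.
- job_done(): hands the job in; it is judged then, once.
The state is a dict: "t": time; "joints": joint angles; "qvel": joint speeds; "tau": joint torques, N m; "eef_pos": TCP position; "tcp_rot": TCP orientation; "ft_force": force on the tool from outside, world axes, zero at the start; "moment": the same for the moment, N m; "opening": opening from 0.0 (shut) to 1.0 (fully open); "grip_force": force on a finger pad.
Only numpy, scipy, OpenCV 4.12 (cv2) and the standard library are available. Lean on these libraries where they do the work, as an engineer would, in place of code of your own. Each camera call takes 0.05 s, during which the arm holds its last target. There are 200 camera calls.

## Working session

There is one attempt and no reset: what is moved stays moved. The work goes in short steps, Python scripts to look and compute and a tool call to move; the robot and the scene stay as the last step left them, time stands still between calls to the robot, and variables do not carry over. Pictures are saved under pics/ and viewed, at most 10 in all, crops included, and the job is handed in when it is done.

Besides the shell and the picture viewer there is one more tool, called after ">>>" by a JSON object that holds its "fn" and its "kwargs". servo_tool: Moves the arm, as the interface text tells. Its arguments: {"type":"object","properties":{"moves":{"type":"array"}},"required":["moves"]}

```bash
ls; mkdir -p pics
cat > h.py <<'E'
from cell import *
import numpy as np, cv2
def snap(n,f=None):
    c=get_calibration(n); p,d=read_camera(n)
    np.savez(f'pics/{f or n}.npz',p=p,d=d,**{k:np.array(v) for k,v in c.items()}); cv2.imwrite(f'pics/{f or n}.png',p); return p,d,c
def load(f): return np.load(f'pics/{f}.npz')
def ray(c,u,v):
    K=c['K']; k=float(c['k1']); x=cv2.undistortPoints(np.array([[[u,v]]],float),K,np.array([k,0,0,0,0.]))[0,0]
    return np.array([x[0],x[1],1.])
def pt(c,u,v,z): return c['R'].T@(ray(c,u,v)*z-c['t'])
def onz(c,u,v,h):   # intersect with world z=h
    o=-c['R'].T@c['t']; d=c['R'].T@ray(c,u,v); return o+d*(h-o[2])/d[2]
def proj(c,X):
    return cv2.projectPoints(np.array(X,float).reshape(-1,3),cv2.Rodrigues(c['R'])[0],c['t'].astype(float),c['K'],np.array([float(c['k1']),0,0,0,0]))[0][:,0]
E
python3 - <<'E'
from h import *
print(state())
a=[snap(n)[0] for n in ('top','side','wrist')]
for n in ('top','side','wrist'):
    c=load(n); print(n,-c['R'].T@c['t'],c['R'][2],c['K'][0,0],c['k1'])
for n,p in zip('tsw',a): cv2.imwrite(f'pics/{n}2.png',cv2.resize(p,(800,600),interpolation=cv2.INTER_CUBIC))
E
```

```text
pics
{'t': 0.0, 'joints': array([ 1.18037600e+00,  4.91568462e-01,  1.55946858e+00,  2.82700197e-06,
        1.09169752e+00, -1.05656501e-01]), 'qvel': array([ 0.00215693, -0.00134582, -0.00025188, -0.00167164,  0.0007143 ,
       -0.00042438]), 'tau': array([-2.64841423e-03, -6.12636995e+01, -2.58177119e+01,  6.91050896e-02,
        4.82493080e-02, -1.24363296e-04]), 'eef_pos': array([175.49647811, 599.5917171 , 214.04963199]), 'tcp_rot': array([-3.14045738e+00, -1.22918765e-04,  2.85682745e+00]), 'ft_force': array([-0.10482174,  0.40152   , -0.05949384]), 'moment': array([ 0.01440715, -0.00603054, -0.0093104 ]), 'grip_force': 0.0, 'opening': 1.0022052697008976}
top [ 476.10883593  109.26920501 1536.73554994] [ 0.08935114 -0.00347074 -0.99599414] 448.2276331331386 0.001291484264636548
side [-211.96873038 -392.25426326  918.87540776] [ 0.64627024  0.4021549  -0.6485416 ] 387.24834989211905 -0.0878050886698964
wrist [102.2246591  621.00347123 384.80579305] [ 0.25944612 -0.07651656 -0.96272162] 297.1396728926623 -0.052468961912008796
```

View pics/t2.png

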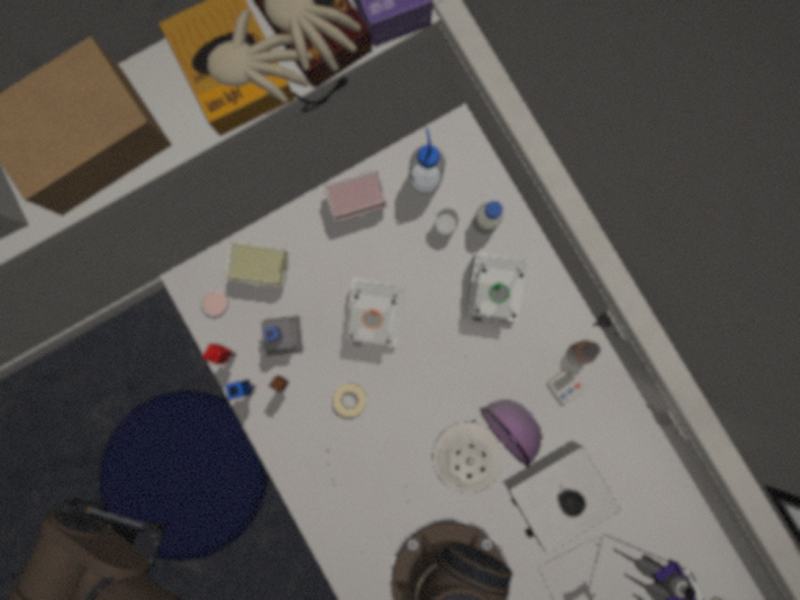

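View pics/s2.png

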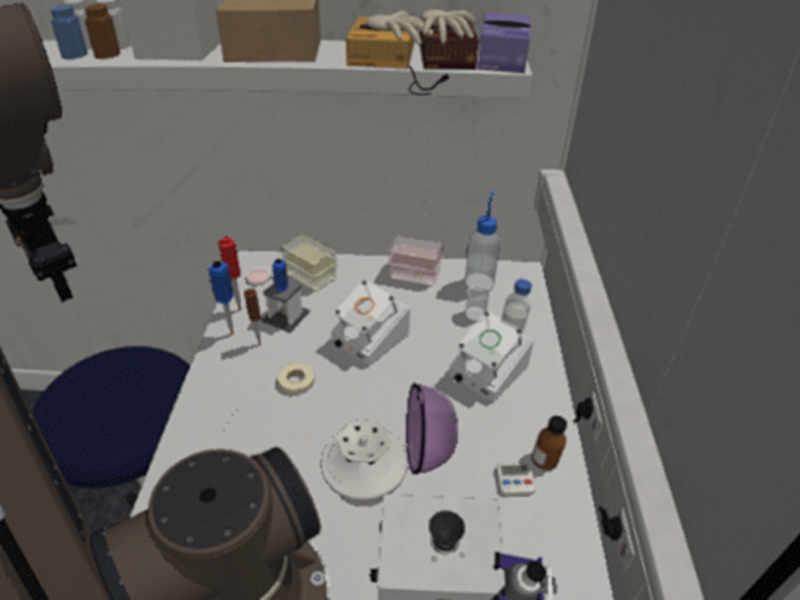

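Top (800 px scale): the blue probe stands in its stand at about (272,333), the green unit is at (497,290) and the orange at (373,318). Bigger blue and red or brown lookalikes are at (238,390), (217,354) and (279,384).

Run:
```python
from h import *
s=.64
c=load('top')
def m(u,v,n='top'):
    c=load(n); u*=s;v*=s; z=np.median(c['d'][int(v)-1:int(v)+2,int(u)-1:int(u)+2]); return pt(c,u,v,z).round(0)
for k,q in dict(probe_top=(271,333),stand=(292,345),green=(499,293),orange=(373,320),bigblue=(238,390),beaker=(445,225),reag=(492,211),tape=(348,388),wallpt=(440,400)).items(): print(k,m(*q))
for k,q in dict(probe_top=(280,262),green=(490,338),orange=(365,306),bigblue=(220,268),tcp=(65,290)).items(): print('side',k,m(*q,'side'))
a=cv2.resize(load('side')['p'][140:270,110:350],None,fx=3.3,fy=3.3,interpolation=cv2.INTER_CUBIC)
b=cv2.resize(load('wrist')['p'],(200,150)) 
cv2.imwrite('pics/sc.png',a)
t=cv2.resize(load('top')['p'][130:270,120:350],None,fx=3.4,fy=3.4,interpolation=cv2.INTER_CUBIC);cv2.imwrite('pics/tc.png',t)
```

```text
probe_top [522. 358. 159.]
stand [500. 328.  82.]
green [ 611. -106.   57.]
orange [553. 161.  55.]
bigblue [413. 413. 191.]
beaker [767.   4.   3.]
reag [773. -84. 126.]
tape [409. 216.  17.]
wallpt [382.  17.  -1.]
side probe_top [521. 351. 158.]
side green [646. -87.  69.]
side orange [590. 183.  67.]
side bigblue [409. 407. 190.]
side tcp [163. 539. 242.]
```

View pics/tc.png

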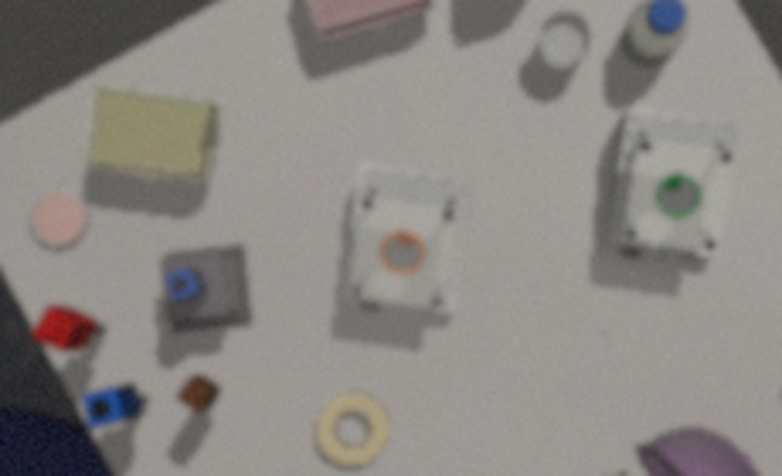

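View pics/w2.png

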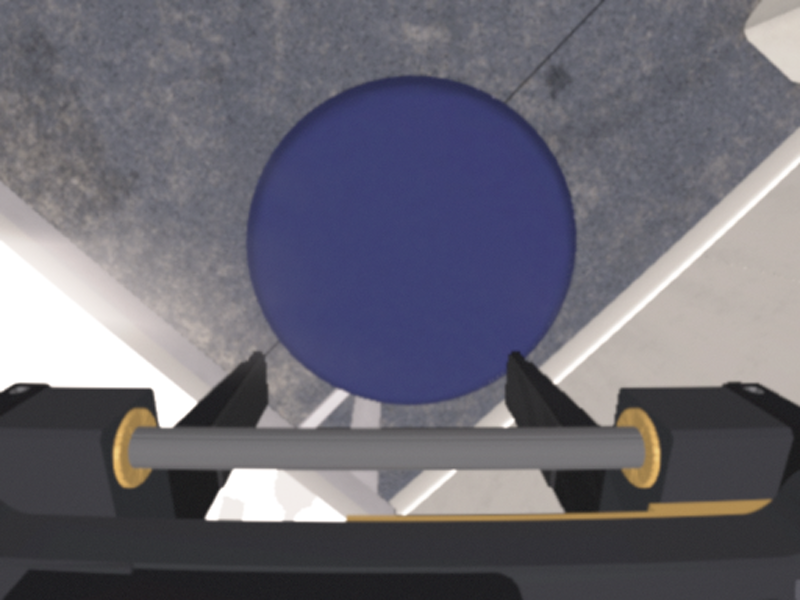

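The wrist view shows the open fingers at the bottom (tips at 265,360 and 515,360) with the floor and stool beyond. Next I'll get the world orientation of the units and the handle from the top crop.

Run:
```python
from h import *
c=load('top'); f=lambda u,v,h:onz(c,120+u/3.4,130+v/3.4,h).round(0)
sc={'bl':(643,145),'br':(726,156),'fr':(711,244),'fl':(631,235)}
# screw heads: normal offset ~52, plate x ±45?, height back ~125 front ~95
G={k:f(*q,126 if k[0]=='b' else 95) for k,q in sc.items()}; print(G)
print('ring g',f(678,196,108),'ring o',f(403,252,108))
so={'bl':(369,203),'br':(449,211),'fr':(436,300),'fl':(361,291)}
O={k:f(*q,126 if k[0]=='b' else 95) for k,q in so.items()}; print(O)
for D in (G,O):
    v=D['bl']+D['br']-D['fl']-D['fr']; w=D['bl']-D['br']+D['fl']-D['fr']; print('yaw from x',np.degrees(np.arctan2(v[1],v[0])),'from y',np.degrees(np.arctan2(w[1],w[0]))-90, np.hypot(*v[:2])/2,np.hypot(*w[:2])/2)
print('probe',f(184,284,158),'stand corners',[f(*q,85)[:2] for q in ((165,255),(240,248),(248,322),(172,328))])
print('beaker',f(563,45,67),'reag',f(666,15,126))
```

```text
{'bl': array([652., -64., 126.]), 'br': array([ 641., -142.,  126.]), 'fr': array([ 561., -131.,   95.]), 'fl': array([570., -56.,  95.])}
ring g [605. -99. 108.] ring o [553. 160. 108.]
{'bl': array([597., 191., 126.]), 'br': array([590., 117., 126.]), 'fr': array([508., 129.,  95.]), 'fl': array([517., 200.,  95.])}
yaw from x -6.689315397634062 from y -7.447416850195154 81.55519603311612 77.15082630795344
yaw from x -7.386043151267269 from y -6.296818718984397 81.67772034037189 72.94004387166216
probe [521. 356. 158.] stand corners [array([551., 387.]), array([558., 316.]), array([488., 308.]), array([482., 380.])]
beaker [757.   6.  67.] reag [775. -87. 126.]
```

>>> {"fn": "servo_tool", "kwargs": {"moves": [0.05, -0.05, 0.1, 0, 1, 0.15, -0.1, 0.2, 0, 1, 0.25, -0.2, 0.25, 0, 1, 0.34, -0.28, 0.25, 0, 1, 0.43, -0.35, 0.25, 0, 1, 0.52, -0.41, 0.25, 0, 1, 0.6, -0.46, 0.25, 0, 1, 0.68, -0.51, 0.25, 0, 1, 0.76, -0.56, 0.25, 0, 1, 0.84, -0.61, 0.25, 0, 1, 0.86, -0.62, 0.25, 0, 1, 0.86, -0.62, 0.25, 0, 1]}}

```text
t: 1.15
eef_pos: [524.5, 348.0, 313.7]
tcp_rot: [-3.141, 0.001, 2.852]
ft_force: [-0.0, 0.3, -0.0]
opening: 1.001
grip_force: 0.0
```

Run:
```python
from h import *
p,d,c=snap('wrist','w_probe')
cv2.imwrite('pics/wp.png',cv2.resize(p[60:300,96:416],(800,600),interpolation=cv2.INTER_CUBIC))
print(proj(load('w_probe'),[[521,356,158]]),state()['eef_pos'])
```

```text
[[253.19563167 180.13356603]] [522.29888523 349.42827594 313.64353016]
```

View pics/wp.png

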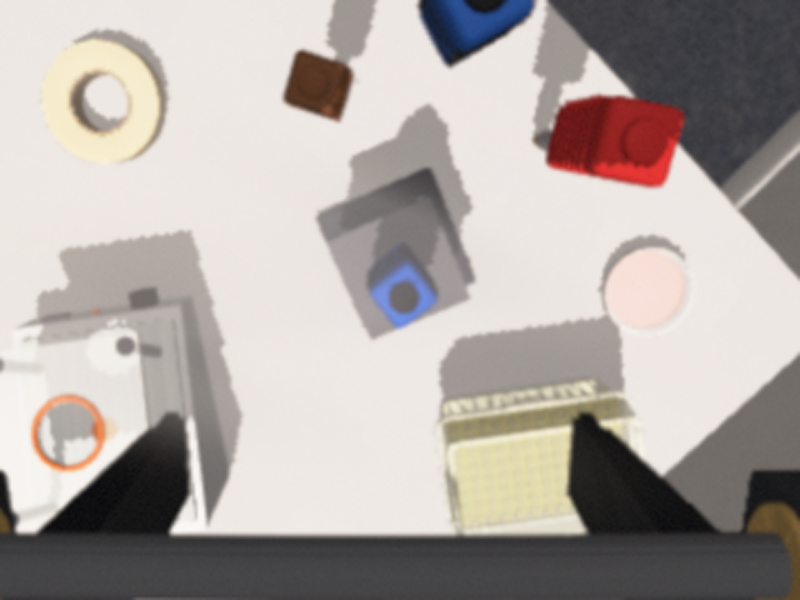

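The wrist crop shows the probe's button at about (403,295), with the top face's corners near (369,289), (402,257), (437,291) and (402,328). The orange unit is at lower left and the tip box at lower right.

Run:
```python
from h import *
c=load('w_probe'); f=lambda u,v,h:onz(c,96+u*.4,60+v*.4,h)
print('button',f(403,296,161))
C=np.array([f(*q,155) for q in ((369,289),(402,257),(437,291),(402,328))]);print(C.round(1),C.mean(0))
# blue mask of top face
hsv=cv2.cvtColor(c['p'],cv2.COLOR_BGR2HSV); m=((hsv[...,0]>100)&(hsv[...,0]<125)&(hsv[...,1]>110)).astype(np.uint8)
m[:, :220]=0;m[:,290:]=0;m[:150]=0;m[205:]=0
ys,xs=np.nonzero(m); print(len(xs),xs.min(),xs.max(),ys.min(),ys.max())
for y in range(ys.min(),ys.max()+1): print(y,xs[ys==y].min(),xs[ys==y].max(), hsv[y,257],end=' | ')
# synthesise: fit x,y,yaw by silhouette IoU of the handle box
from scipy.optimize import minimize
S=8
mb=cv2.morphologyEx(m,cv2.MORPH_CLOSE,np.ones((7,7)))
def sil(q):
    x,y,a=q;P=[]
    for z in (85,155):
        for sx,sy in ((1,1),(1,-1),(-1,-1),(-1,1)):
            P.append([x+12*(sx*np.cos(a)-sy*np.sin(a)),y+12*(sx*np.sin(a)+sy*np.cos(a)),z])
    h=cv2.convexHull(((proj(c,P)+.5)*S).astype(np.float32)).astype(np.int32)
    I=np.zeros((384*S//1,512*S//1),np.uint8);cv2.fillPoly(I,[h],1)
    return cv2.resize(I.astype(np.float32)[150*S:205*S,220*S:290*S],(70,55),interpolation=cv2.INTER_AREA)
T=mb[150:205,220:290].astype(float)
best=min((minimize(lambda q:np.abs(sil(q)-T).sum(),[521,354,a0],method='Nelder-Mead',options=dict(initial_simplex=[[521,354,a0],[526,354,a0],[521,359,a0],[521,354,a0+.2]],maxiter=150)) for a0 in (0,.5,1.)),key=lambda r:r.fun)
print('\nfit',best.x[:2],np.degrees(best.x[2]),best.fun,T.sum())
```

```text
button [519.73287313 360.93658309 161.        ]
[[513.5 347.  155. ]
 [503.8 365.2 155. ]
 [523.2 376.1 155. ]
 [535.2 356.2 155. ]] [518.9384837  361.13647119 155.        ]
151 246 268 167 189
167 257 259 [113 111 198] | 168 256 260 [113 119 213] | 169 255 261 [113 120 219] | 170 254 261 [113 120 218] | 171 252 261 [113 110 201] | 172 252 263 [115  83 163] | 173 250 264 [120  36 127] | 174 249 264 [150   9 109] | 175 248 265 [174  11 111] | 176 246 266 [174  12 110] | 177 246 267 [  0  11 111] | 178 246 268 [170  14 110] | 179 247 268 [  0   9 110] | 180 248 268 [173   9 109] | 181 248 267 [174  12 110] | 182 249 266 [174  12 109] | 183 250 265 [173   9 109] | 184 251 264 [118  33 124] | 185 251 263 [113  95 172] | 186 252 261 [112 126 219] | 187 253 260 [111 130 227] | 188 253 258 [111 131 225] | 189 254 257 [112 120 221] | 
fit [520.76539297 361.02816183] 2.811679948800215 456.234375 165.0
```

Run:
```python
from h import *
print(state()['eef_pos'],state()['qvel'].round(3))
snap('wrist','w_probe2'); c=load('w_probe2'); print(state()['eef_pos'])
hsv=cv2.cvtColor(c['p'],cv2.COLOR_BGR2HSV); m=((hsv[...,0]>100)&(hsv[...,0]<125)&(hsv[...,1]>100)&(hsv[...,2]>150)).astype(np.uint8)
n,l,s,ce=cv2.connectedComponentsWithStats(m)
for i in range(1,n):
    if s[i,4]>60: print(s[i],ce[i])
i=min((i for i in range(1,n) if s[i,4]>60),key=lambda i:np.hypot(*(ce[i]-[257,178])))
ys,xs=np.nonzero(l==i); W=np.array([onz(c,x,y,155)[:2] for x,y in zip(xs,ys)],np.float32)
print(cv2.minAreaRect(W))
f=lambda u,v,h:onz(c,96+u*.4,60+v*.4,h).round(0)
print('red',f(645,140,190),'bigblue',f(490,0,190),'brown',f(318,85,140))
```

```text
[522.29888523 349.42827594 313.64353016] [ 0.066 -0.026  0.039  0.016 -0.002  0.04 ]
[520.60113855 350.68443883 313.84950163]
[245 169  24  24 209] [256.47368421 180.48803828]
((520.8462524414062, 360.6114807128906), (21.349594116210938, 21.55450439453125), 22.227325439453125)
red [479. 470. 190.] bigblue [413. 425. 190.] brown [420. 352. 140.]
```

>>> {"fn": "servo_tool", "kwargs": {"moves": [0.0025, 0.022, 0, -0.04, 1, 0.0025, 0.022, -0.05, -0.08, 1, 0.0025, 0.022, -0.1, -0.12, 1, 0.0025, 0.022, -0.15, -0.16, 1, 0.0025, 0.022, -0.2, -0.2, 1, 0.0025, 0.022, -0.21, -0.235, 1, 0.0025, 0.022, -0.21, -0.269, 1, 0.0025, 0.022, -0.21, -0.269, 1, 0.0025, 0.022, -0.21, -0.269, 1]}}

```text
t: 2.0
eef_pos: [519.6, 361.5, 230.9]
tcp_rot: [3.141, -0.0, 2.016]
ft_force: [0.8, 0.1, -0.4]
opening: 1.002
grip_force: 0.0
```

Run:
```python
from h import *
for k in range(2): snap('wrist','w_probe3'); 
print(state()['eef_pos'],state()['tcp_rot'],state()['qvel'].round(3)); c=load('w_probe3')
hsv=cv2.cvtColor(c['p'],cv2.COLOR_BGR2HSV); m=((hsv[...,0]>100)&(hsv[...,0]<125)&(hsv[...,1]>100)&(hsv[...,2]>150)).astype(np.uint8)
n,l,s,ce=cv2.connectedComponentsWithStats(m); p0=proj(c,[[520.8,360.6,155]])[0]
i=min((i for i in range(1,n) if s[i,4]>60),key=lambda i:np.hypot(*(ce[i]-p0))); print(p0,ce[i],s[i])
ys,xs=np.nonzero(l==i); W=np.array([onz(c,x,y,155)[:2] for x,y in zip(xs,ys)],np.float32)
print(cv2.minAreaRect(W))
cv2.imwrite('pics/wp3.png',cv2.resize(c['p'],(800,600)))
```

```text
[520.04525125 361.2144873  231.09195125] [ 3.14096014e+00 -9.05973853e-05  2.01591906e+00] [-0.006  0.002 -0.002  0.001 -0.002  0.012]
[247.70929778 207.01705637] [248.10238095 205.41190476] [235 194  27  25 420]
((520.7188110351562, 361.400390625), (22.635255813598633, 21.869098663330078), 24.96211814880371)
```

>>> {"fn": "servo_tool", "kwargs": {"moves": [0.001, 0.002, -0.08, -0.003, 1, 0.001, 0.002, -0.16, -0.003, 1, 0.001, 0.002, -0.24, -0.003, 1, 0.001, 0.002, -0.3, -0.003, 1, 0.001, 0.002, -0.325, -0.003, 1, 0.001, 0.002, -0.325, -0.003, 1, 0.001, 0.002, -0.325, -0.003, 0, 0.001, 0.002, -0.325, -0.003, 0, 0.001, 0.002, -0.325, -0.003, 0, 0.001, 0.002, -0.325, -0.003, 0, 0.001, 0.002, -0.325, -0.003, 0, 0.001, 0.002, -0.325, -0.003, 0]}}

```text
t: 3.1
eef_pos: [521.1, 361.5, 101.3]
tcp_rot: [3.141, -0.0, 2.002]
ft_force: [0.9, 0.0, 0.1]
opening: 0.635
grip_force: 0.0
```

>>> {"fn": "servo_tool", "kwargs": {"moves": [0, 0, 0, 0, 0, 0, 0, 0, 0, 0, 0, 0, 0, 0, 0, 0, 0, 0, 0, 0, 0, 0, 0, 0, 0, 0, 0, 0, 0, 0, 0, 0, 0, 0, 0, 0, 0, 0, 0, 0, 0, 0, 0, 0, 0, 0, 0, 0, 0, 0]}}

```text
t: 3.93
eef_pos: [521.0, 361.4, 100.6]
tcp_rot: [3.142, 0.0, 2.002]
ft_force: [-0.1, -0.3, -0.1]
opening: 0.253
grip_force: 30.0
```

>>> {"fn": "servo_tool", "kwargs": {"moves": [0, 0, 0.03, 0, 0, 0, 0, 0.06, 0, 0, 0, 0, 0.09, 0, 0, 0, 0, 0.12, 0, 0, 0, 0, 0.145, 0, 0, 0, 0, 0.155, 0, 0, 0, 0, 0.155, 0, 0, 0, 0, 0.155, 0, 0]}}

```text
t: 4.6
eef_pos: [520.9, 361.4, 162.8]
tcp_rot: [3.141, -0.0, 2.002]
ft_force: [-0.4, -0.2, -1.7]
opening: 0.253
grip_force: 30.0
```

Run:
```python
from h import *
snap('side','s_lift'); print(state()['eef_pos'],state()['ft_force'],state()['opening'])
c=load('s_lift'); p=proj(c,[[521,361,190]])[0].astype(int); print(p)
x0,y0=p[0]-40,p[1]-25
cv2.imwrite('pics/sl.png',cv2.resize(c['p'][y0:y0+60,x0:x0+80],(800,600),interpolation=cv2.INTER_CUBIC))
```

```text
[520.774786   361.28496052 162.28863134] [-0.25871972  0.26098144 -1.92322014] 0.25168580201135055
[175 158]
```

View pics/sl.png

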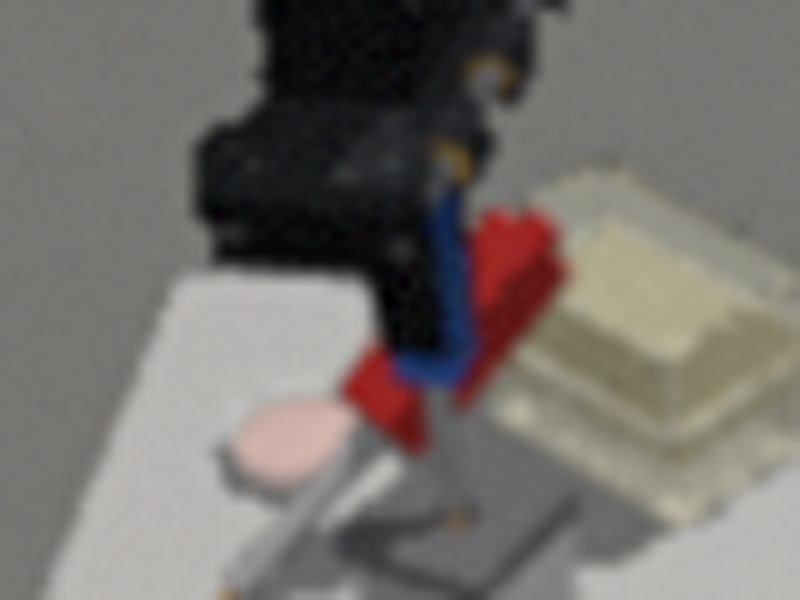

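The side crop shows the blue handle held (430,290) with the brass tip at the hole (457,520). The red lookalike looks tilted behind it, so I'll compare with the start pictures.

Run:
```python
from h import *
snap('top','t_now')
def crop(p,x,y,w,h): return cv2.resize(p[y:y+h,x:x+w],(400,300),interpolation=cv2.INTER_CUBIC)
a=load('side')['p'];b=load('s_lift')['p'];t0=load('top')['p'];t1=load('t_now')['p']
I=np.vstack([np.hstack([crop(a,120,140,92,69),crop(b,120,140,92,69)]),np.hstack([crop(t0,120,200,92,69),crop(t1,120,200,92,69)])])
cv2.imwrite('pics/cmp.png',I)
```

```text
(no output)
```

View pics/cmp.png

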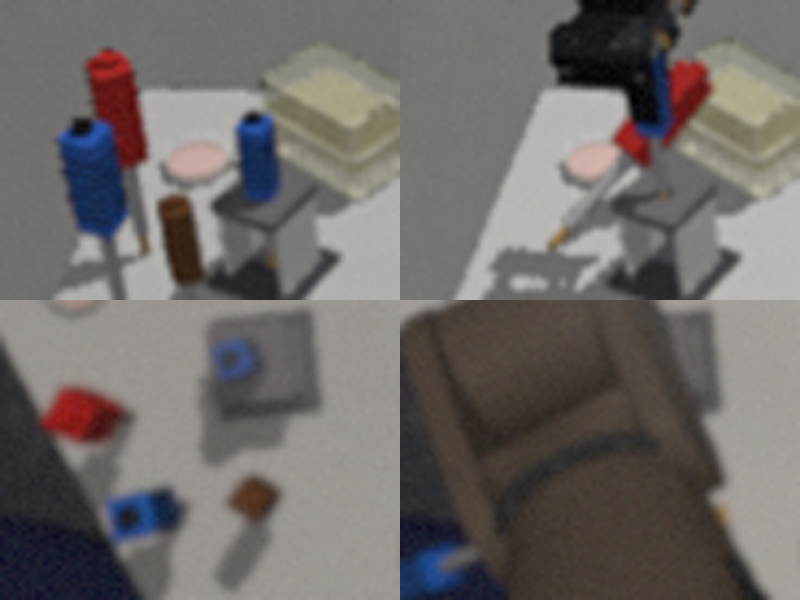

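Since the start, the big blue and brown lookalikes have left their places and the red one now leans. I need to know whether they are falling over by themselves or something touched them, so I'll track them through the saved frames.

Run:
```python
from h import *
snap('side','s_now')
def blobs(f):
    c=load(f);h=cv2.cvtColor(c['p'],cv2.COLOR_BGR2HSV)
    for nm,m in (('red',((h[...,0]<6)|(h[...,0]>174))&(h[...,1]>150)&(h[...,2]>60)),('blue',(h[...,0]>100)&(h[...,0]<125)&(h[...,1]>110)&(h[...,2]>60)),('brown',(h[...,0]>3)&(h[...,0]<14)&(h[...,1]>110)&(h[...,2]>30)&(h[...,2]<140))):
        n,l,s,ce=cv2.connectedComponentsWithStats(m.astype(np.uint8))
        for i in range(1,n):
            if s[i,4]>50:
                z=c['d'][(l==i)&(c['d']>0)]
                if len(z)==0: continue
                ys,xs=np.nonzero((l==i)&(c['d']>0)); P=np.array([pt(c,x,y,c['d'][y,x]) for x,y in zip(xs,ys)])
                if P[:,0].mean()<900 and abs(P[:,1].mean())<700: print(f,nm,s[i],'c',P.mean(0).round(0),'lo',np.percentile(P,3,0).round(0),'hi',np.percentile(P,97,0).round(0))
for f in ('side','s_lift','s_now','top','t_now','wrist','w_probe','w_probe2','w_probe3'): blobs(f)
print(state()['t'])
```

```text
side red [140 152  13  26 191] c [475. 452. 163.] lo [462. 444. 111.] hi [486. 465. 199.]
side blue [306 134  12  16 127] c [863.  41. 181.] lo [849.  24. 163.] hi [885.  61. 200.]
side blue [175 167   9  19 138] c [515. 350. 127.] lo [507. 342.  91.] hi [528. 361. 157.]
side blue [134 168  15  27 276] c [405. 410. 154.] lo [395. 402. 110.] hi [426. 425. 191.]
side blue [330 179  10   9  69] c [771. -94. 124.] lo [ 758. -107.  117.] hi [790. -81. 129.]
side brown [157 186   9  19 104] c [414. 339. 123.] lo [406. 331.  87.] hi [422. 347. 153.]
side brown [342 274  20  27 236] c [ 466. -292.   59.] lo [ 456. -308.   13.] hi [ 482. -270.   92.]
s_lift red [182 154   9  17  93] c [617. 412. 105.] lo [543. 355.  77.] hi [639. 432. 173.]
s_lift blue [306 135  12  15 128] c [863.  40. 181.] lo [850.  24. 164.] hi [884.  60. 200.]
s_lift blue [330 179   9   9  66] c [770. -94. 124.] lo [ 758. -106.  113.] hi [787. -81. 128.]
s_lift blue [ 99 219  21  18 176] c [340. 574. -96.] lo [ 324.  541. -145.] hi [365. 633. -62.]
s_lift brown [144 237  17  19 160] c [298. 289.  22.] lo [267. 280.  11.]
[... 1930 characters left out ...]
_probe2 blue [ 258    0  157   83 6052] c [337. 560. -93.] lo [ 270.  409. -149.] hi [422. 707. 191.]
w_probe2 blue [245 170  24  23 162] c [521. 361. 156.] lo [510. 350. 154.] hi [532. 372. 157.]
w_probe2 brown [210  84  25  26 441] c [422. 351. 148.] lo [411. 339. 135.] hi [434. 363. 154.]
w_probe3 red [ 231   30   60   69 2409] c [480. 463. 191.] lo [465. 447. 163.] hi [496. 480. 200.]
w_probe3 blue [  82    0  138   43 3373] c [ 271.  504. -145.] lo [ 176.  458. -148.] hi [ 354.  561. -142.]
w_probe3 blue [ 120   52   69   49 1895] c [417. 425. 179.] lo [398. 408. 120.] hi [427. 437. 192.]
w_probe3 blue [235 193  27  26 484] c [520. 363. 156.] lo [509. 350. 153.] hi [532. 373. 161.]
4.75
```

Run:
```python
from h import *
c=load('s_now');h=cv2.cvtColor(c['p'],cv2.COLOR_BGR2HSV)
m=((h[...,0]<6)|(h[...,0]>174))&(h[...,1]>140)&(h[...,2]>50)&(c['d']>0)
ys,xs=np.nonzero(m)
for y in range(150,185):
    for lo,hi in ((165,178),(179,195)):
        q=[(x) for x,yy in zip(xs,ys) if yy==y and lo<=x<=hi]
        if q and y%2==0: print((int(np.median(q)),y),len(q),pt(c,int(np.median(q)),y,c['d'][y,int(np.median(q))]).round(0))
print('tip',[ (u,v,pt(c,u,v,c['d'][v,u]).round(0)) for u,v in ((157,194),(160,190),(165,185),(168,181))])
print(state()['ft_force'])
```

```text
(184, 154) 1 [637. 435. 113.]
(185, 156) 8 [627. 421. 115.]
(185, 158) 8 [624. 420. 109.]
(186, 160) 9 [624. 415. 102.]
(186, 162) 7 [619. 412.  98.]
(185, 164) 6 [613. 412.  93.]
(184, 166) 4 [609. 415.  85.]
(172, 168) 2 [581. 448.  79.]
(183, 168) 2 [602. 414.  80.]
(171, 170) 4 [573. 446.  76.]
(183, 170) 1 [600. 414.  72.]
(173, 172) 7 [571. 435.  73.]
(181, 172) 1 [592. 416.  68.]
(174, 174) 5 [565. 425.  72.]
(175, 176) 3 [569. 426.  60.]
tip [(157, 194, array([496., 455.,  13.])), (160, 190, array([511., 453.,  22.])), (165, 185, array([531., 444.,  36.])), (168, 181, array([545., 440.,  46.]))]
[ 0.23447067 -0.18730432 -1.2857094 ]
```

The red lookalike rests on the tip box, clear of the gripper. I'll tilt the probe against the hole's edge on the other side, away from it.

>>> {"fn": "servo_tool", "kwargs": {"moves": [0.006, -0.012, 0, 0, 0, 0.01, -0.021, 0, 0, 0, 0.014, -0.03, 0, 0, 0, 0.018, -0.039, 0, 0, 0, 0.022, -0.048, 0, 0, 0, 0.026, -0.057, 0, 0, 0, 0.03, -0.066, 0, 0, 0, 0.034, -0.075, 0, 0, 0, 0.038, -0.083, 0, 0, 0, 0.042, -0.091, 0, 0, 0, 0.042, -0.091, 0, 0, 0]}}

```text
t: 5.67
eef_pos: [537.6, 324.7, 162.1]
tcp_rot: [-3.14, -0.001, 2.002]
ft_force: [-2.9, 4.2, -1.7]
opening: 0.252
grip_force: 30.0
```

Run:
```python
from h import *
snap('side','s_tilt'); snap('wrist','w_tilt'); s=state();print(s['eef_pos'],s['ft_force'],s['moment'])
c=load('s_tilt'); p=proj(c,[[538,325,170]])[0].astype(int)
a=cv2.resize(c['p'][p[1]-25:p[1]+35,p[0]-27:p[0]+27],(540,600),interpolation=cv2.INTER_CUBIC)
b=cv2.resize(load('w_tilt')['p'],(256,600*256//800)); cv2.imwrite('pics/st.png',np.hstack([a,np.vstack([b,np.zeros((600-len(b),256,3),np.uint8)])])); print(p)
```

```text
[537.49287344 324.9048919  162.29698769] [-1.84808436  2.48614897 -2.37541898] [0.62143317 0.57506172 0.02224822]
[188 164]
```

View pics/st.png

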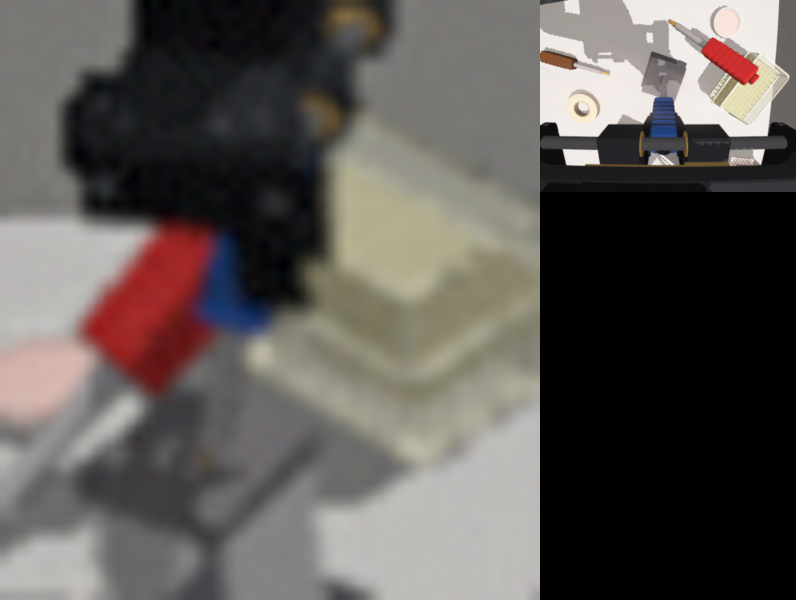

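The side crop (left) and wrist inset show the handle leaning, with its tip still in the hole (205,460). Now I'll lift clear and measure the tilt from wrist depth on the handle face.

>>> {"fn": "servo_tool", "kwargs": {"moves": [0.002, -0.004, 0.03, 0, 0, 0.004, -0.008, 0.06, 0, 0, 0.005, -0.01, 0.12, 0, 0, 0.005, -0.01, 0.2, 0, 0, 0.005, -0.01, 0.25, 0, 0, 0.005, -0.01, 0.25, 0, 0, 0.005, -0.01, 0.25, 0, 0]}}

```text
t: 6.35
eef_pos: [540.3, 320.7, 264.4]
tcp_rot: [3.139, 0.001, 2.002]
ft_force: [-0.1, 0.5, -1.7]
opening: 0.247
grip_force: 30.0
```

```bash
cat > tilt.py <<'E'
from h import *
def tilt(f):
    snap('wrist',f); s=state(); c=load(f); print(s['t'],s['eef_pos'],s['tcp_rot'],s['ft_force'])
    h=cv2.cvtColor(c['p'],cv2.COLOR_BGR2HSV); m=((h[...,0]>100)&(h[...,0]<125)&(h[...,1]>100)&(h[...,2]>40)).astype(np.uint8)
    yaw=s['tcp_rot'][2]; T=np.array([[np.cos(yaw),np.sin(yaw),0],[np.sin(yaw),-np.cos(yaw),0],[0,0,-1]]) # rows: tool axes
    g=s['eef_pos']+[0,0,19]
    def pts(mask):
        ys,xs=np.nonzero(mask&(c['d']>0)); return np.array([pt(c,x,y,c['d'][y,x]) for x,y in zip(xs,ys)])
    P=(pts(m>0)-g)@T.T; P=P[(abs(P)<60).all(1)&(abs(P[:,1])<9)]   # tool coords rel to grasp
    print(len(P),P.min(0),P.max(0))
    z=P[:,2]; A=np.c_[z,np.ones(len(z))]; ok=np.ones(len(z),bool)
    for _ in range(6):
        q=np.linalg.lstsq(A[ok],P[ok,0],rcond=None)[0]; r=P[:,0]-A@q; ok=abs(r)<max(1.5,1.5*r[ok].std())
    print('slope dx/dz',q,'tilt',np.degrees(np.arctan(q[0])),'n',ok.sum(),'res',r[ok].std())
    return c,T,g
if __name__=='__main__':
    c,T,g=tilt('w_t1')
    for th in (16,18,20,22,24):   # projected tip for tilt (tip towards +tool x)
        a=np.radians(th); print(th,[proj(c,[g+T.T@(np.array([np.sin(a),0,np.cos(a)])*L)])[0].round(1) for L in (35,95,112)])
    cv2.imwrite('pics/wt1.png',cv2.resize(c['p'][40:280,96:416],(800,600),interpolation=cv2.INTER_CUBIC))
E
python3 tilt.py
```

```text
6.4 [539.77720843 320.59708931 262.89914719] [3.14106351e+00 6.16240826e-04 2.00219488e+00] [-0.28485744 -0.32675338 -1.55194652]
2384 [ -9.7481055   -8.98377317 -41.57177676] [28.05234018  8.99096427 24.86902957]
slope dx/dz [ 0.26136662 21.67868878] tilt 14.647535259751121 n 2322 res 0.4502571525782911
16 [array([246.5, 218.3]), array([246.3, 176.5]), array([246.3, 167.6])]
18 [array([246.5, 216.8]), array([246.3, 173. ]), array([246.3, 163.6])]
20 [array([246.5, 215.4]), array([246.3, 169.5]), array([246.3, 159.7])]
22 [array([246.5, 213.9]), array([246.3, 166. ]), array([246.3, 155.7])]
24 [array([246.5, 212.5]), array([246.4, 162.6]), array([246.3, 151.7])]
```

View pics/wt1.png

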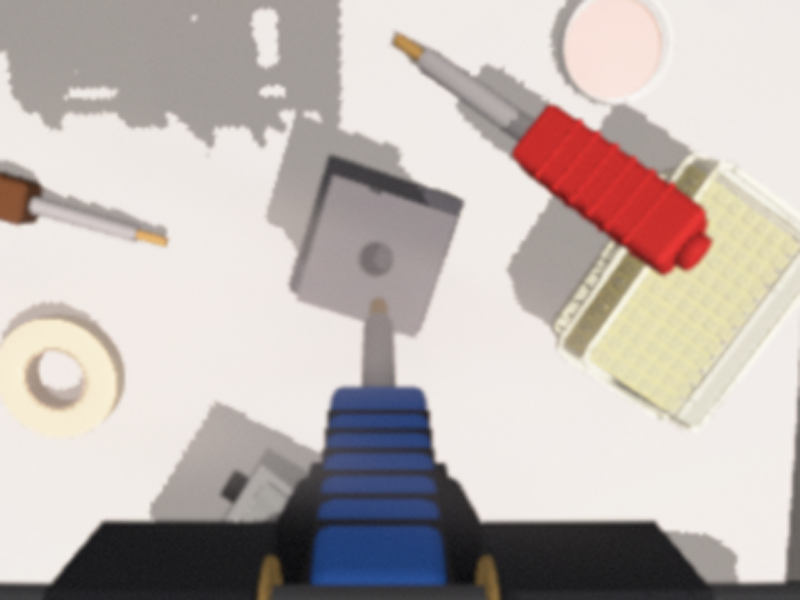

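The wrist crop shows the tilted handle at bottom centre and the brass end at (378,300), just past the stand hole at (375,258). Red lies on the tip box. Depth and tip pixel disagree a little on tilt versus offset, so I'll check the calibration against the hole.

Run:
```python
from h import *
c=load('w_t1'); f=lambda u,v:(96+u*.4,40+v*.4)
print('hole',onz(c,*f(375,258),85))
for nm,q in dict(bench=(200,300),bench2=(480,420),plate=(330,270),plate2=(420,220),tipnear=(378,302),shaft=(378,345),h1=(380,400),h2=(380,450),h3=(380,500),h4=(380,550)).items():
    u,v=map(int,f(*q)); w=c['d'][v-1:v+2,u-1:u+2]; print(nm,(u,v),np.median(w),pt(c,u,v,np.median(w)).round(1))
x=pt(c,*f(378,345),1)
# all shaft-ish depths near column 247
for v in range(158,260,5): 
    P=pt(c,247,v,c['d'][v,247]); r=P-np.array([539.9,320.6,282]); print(v,c['d'][v,247].round(1),(r@np.array([-.418,.908,0])).round(1),(r@np.array([.908,.418,0])).round(1),r[2].round(1))
```

```text
hole [521.10988596 360.6215536   85.        ]
bench (176, 160) 434.50992 [441.1 288.7   1.1]
bench2 (288, 208) 455.54977 [624.  291.4   0.8]
plate (228, 148) 346.18274 [504.3 346.9  85.8]
plate2 (264, 128) 340.21872 [532.6 385.1  85.7]
tipnear (247, 160) 256.7067 [524.3 355.7 178.9]
shaft (247, 178) 221.12985 [527.4 348.6 218. ]
h1 (248, 200) 178.43694 [529.4 345.2 263.5]
h2 (248, 220) 160.13179 [531.5 340.3 284. ]
h3 (248, 240) 145.30424 [533.2 336.3 300.7]
h4 (248, 260) 133.34926 [534.7 332.8 314.1]
158 349.8 27.0 0.8 -196.6
163 250.2 36.9 0.4 -95.9
168 236.6 35.2 0.4 -81.3
173 228.6 32.9 0.4 -72.3
178 220.7 30.8 0.3 -63.5
183 214.1 28.7 0.3 -56.1
188 206.7 27.0 0.3 -48.0
193 201.3 25.0 0.3 -41.7
198 180.4 27.4 0.2 -20.7
203 175.8 25.8 0.2 -15.5
208 170.7 24.5 0.1 -9.8
213 166.4 23.1 0.1 -4.9
218 161.9 21.9 0.1 0.0
223 158.5 20.5 0.1 4.0
228 153.8 19.6 0.1 9.1
233 150.7 18.3 0.0 12.7
238 145.3 18.0 0.0 18.4
243 142.8 16.7 0.0 21.3
248 138.5 16.2 -0.0 25.9
253 137.5 14.4 -0.0 27.5
258 133.0 14.3 -0.0 32.2
```

Measured tilt is 14.3°, because the probe also slid about 8 mm sideways in the pads. I'll put the tip back in the hole and push further.

>>> {"fn": "servo_tool", "kwargs": {"moves": [-0.009, 0.02, 0, 0, 0, -0.009, 0.02, -0.05, 0, 0, -0.009, 0.02, -0.12, 0, 0, -0.009, 0.02, -0.18, 0, 0, -0.009, 0.02, -0.21, 0, 0, -0.009, 0.02, -0.21, 0, 0, -0.009, 0.02, -0.23, 0, 0, -0.009, 0.02, -0.24, 0, 0, -0.009, 0.02, -0.25, 0, 0, -0.009, 0.02, -0.255, 0, 0, -0.009, 0.02, -0.255, 0, 0]}}

```text
t: 7.32
eef_pos: [536.2, 329.1, 160.6]
tcp_rot: [3.141, 0.0, 2.002]
ft_force: [-0.3, -0.1, -0.1]
opening: 0.251
grip_force: 30.0
```

>>> {"fn": "servo_tool", "kwargs": {"moves": [0.004, -0.009, 0, 0, 0, 0.008, -0.017, 0, 0, 0, 0.011, -0.024, 0, 0, 0, 0.014, -0.03, 0, 0, 0, 0.017, -0.036, 0, 0, 0, 0.019, -0.041, 0, 0, 0, 0.019, -0.041, 0, 0, 0]}}

```text
t: 7.9
eef_pos: [543.7, 312.6, 161.0]
tcp_rot: [3.142, -0.001, 2.002]
ft_force: [-3.2, 2.7, -0.1]
opening: 0.248
grip_force: 30.0
```

```bash
cat > prof.py <<'E'
from tilt import *
import sys
def prof(f):
    c,T,g=tilt(f)
    h=c['p']; ys,xs=np.mgrid[120:300,215:280]; Q=[]
    for y,x in zip(ys.ravel(),xs.ravel()):
        d=c['d'][y,x]
        if 0<d<420: Q.append(T@(pt(c,x,y,d)-g))
    Q=np.array(Q); Q[:,2]*=-1 # up
    s=Q[(abs(Q[:,1])<2.0)&(Q[:,2]<-45)&(Q[:,2]>-115)&(Q[:,0]>10)&(Q[:,0]<60)]
    ok=np.ones(len(s),bool)
    for _ in range(8):
        q=np.polyfit(s[ok,2],s[ok,0],1); r=s[:,0]-np.polyval(q,s[:,2]); ok=abs(r)<1.5
    print('shaft tilt',np.degrees(np.arctan(-q[0])),'x at z0',q[1],'n',ok.sum(),'zmin',s[ok,2].min(),'x there',s[ok][s[ok,2].argmin(),0],'tool y mean',s[ok,1].mean())
if __name__=='__main__': prof(sys.argv[1])
E
python3 prof.py w_t2
```

```text
7.95 [543.69553116 312.65463715 161.03312208] [ 3.14140006e+00 -6.82343734e-04  2.00183314e+00] [-2.08069981  1.97128481  0.2752838 ]
2465 [ -9.19820737  -8.99557483 -38.78211563] [33.14228589  8.99880478 21.11136319]
slope dx/dz [ 0.37157084 25.72821596] tilt 20.383597817421844 n 2434 res 0.47521643026150423
shaft tilt 18.701144597642127 x at z0 19.666405956257464 n 188 zmin -101.05219587104693 x there 53.42570547987657 tool y mean -0.07559687964161019
```

>>> {"fn": "servo_tool", "kwargs": {"moves": [0, 0, 0.03, 0, 0, 0, 0, 0.08, 0, 0, 0, 0, 0.15, 0, 0, 0, 0, 0.22, 0, 0, 0, 0, 0.25, 0, 0, 0, 0, 0.25, 0, 0, 0, 0, 0.25, 0, 0]}}

```text
t: 8.53
eef_pos: [543.9, 312.3, 260.8]
tcp_rot: [3.14, 0.001, 2.002]
ft_force: [-0.4, -0.0, -0.6]
opening: 0.252
grip_force: 30.0
```

```bash
sed -i 's/Q\[:,2\]<-45/Q[:,2]<-42/; s/>-115/>-78/' prof.py; python3 prof.py w_t3
python3 - <<'E'
from h import *
c=load('w_t3'); g=state()['eef_pos']+[0,0,19]
# handle/shaft columns profile
for v in range(125,215,4):
    for u in (247,): 
        r=pt(c,u,v,c['d'][v,u])-g; print(v,(r@np.array([-.418,.908,0])).round(1),r[2].round(1),c['p'][v,u],end=' ; ')
E
```

```text
8.5833 [543.59245937 312.24997292 259.79255581] [-3.14081874e+00  3.80496089e-04  2.00215735e+00] [-0.33138594 -0.15507349 -0.98762698]
2397 [ -8.58346743  -8.9987478  -39.77964111] [32.00988087  8.98654011 17.00741672]
slope dx/dz [ 0.36827931 26.01764808] tilt 20.217708428103943 n 2378 res 0.4729418261065216
shaft tilt 20.08194103636116 x at z0 18.172901163649378 n 148 zmin -77.97887168926425 x there 46.804756795892224 tool y mean -0.06270705957239212
125 65.1 -192.6 [148 146 157] ; 129 57.2 -269.9 [110 108 116] ; 133 51.7 -270.4 [107 105 111] ; 137 46.2 -269.9 [123 120 128] ; 141 40.7 -270.2 [116 117 125] ; 145 51.8 -97.5 [109 129 152] ; 149 49.3 -90.0 [112 129 150] ; 153 47.5 -78.4 [135 136 145] ; 157 45.0 -74.2 [135 137 146] ; 161 43.0 -66.8 [136 136 146] ; 165 41.0 -61.0 [138 139 148] ; 169 38.8 -56.6 [136 137 147] ; 173 36.9 -51.3 [137 138 147] ; 177 35.3 -45.6 [137 138 147] ; 181 33.4 -41.7 [137 138 146] ; 185 31.8 -36.8 [137 123 126] ; 189 33.3 -19.8 [139 102  96] ; 193 31.9 -15.6 [135  93  83] ; 197 30.7 -11.3 [79 65 65] ; 201 29.1 -8.5 [127  75  55] ; 205 27.7 -5.3 [69 49 44] ; 209 26.5 -1.9 [126  71  48] ; 213 25.1 0.7 [105  63  47] ;
```

Tilt is now 20.1°, measured on both handle and shaft. I'll carry the probe high to the green unit and turn it to yaw −7°.

>>> {"fn": "servo_tool", "kwargs": {"moves": [-0.01, -0.05, 0.05, -0.035, 0, -0.02, -0.13, 0.1, -0.07, 0, -0.03, -0.22, 0.1, -0.105, 0, -0.04, -0.31, 0.1, -0.14, 0, -0.05, -0.4, 0.1, -0.175, 0, -0.06, -0.49, 0.1, -0.21, 0, -0.07, -0.58, 0.1, -0.245, 0, -0.08, -0.67, 0.1, -0.28, 0, -0.09, -0.76, 0.1, -0.315, 0, -0.1, -0.85, 0.1, -0.35, 0, -0.11, -0.94, 0.08, -0.385, 0, -0.115, -0.995, 0.05, -0.42, 0]}}

```text
t: 9.58
eef_pos: [497.1, -88.3, 279.8]
tcp_rot: [3.141, 0.001, 0.676]
ft_force: [0.9, 1.3, -0.8]
opening: 0.255
grip_force: 30.0
```

>>> {"fn": "servo_tool", "kwargs": {"moves": [0, 0, 0, -0.039, 0, 0, 0, 0, -0.078, 0, 0, 0, 0, -0.117, 0, 0, 0, 0, -0.156, 0, 0, 0, 0, -0.195, 0, 0, 0, 0, -0.234, 0, 0, 0, 0, -0.256, 0, 0, 0, 0, -0.256, 0, 0, 0, 0, -0.256, 0, 0, 0, 0, -0.256, 0]}}

```text
t: 10.42
eef_pos: [497.6, -85.4, 280.0]
tcp_rot: [-3.142, 0.001, -0.119]
ft_force: [0.7, -0.3, -1.4]
opening: 0.253
grip_force: 30.0
```

```bash
python3 prof.py w_g1
python3 - <<'E'
from h import *
snap('wrist','w_g1'); c=load('w_g1'); s=state(); print(s['eef_pos'],s['tcp_rot'][2],s['qvel'].round(3))
cv2.imwrite('pics/wg1.png',cv2.resize(c['p'][0:240,96:416],(800,600),interpolation=cv2.INTER_CUBIC))
h=cv2.cvtColor(c['p'],cv2.COLOR_BGR2HSV); m=((h[...,0]>45)&(h[...,0]<85)&(h[...,1]>70)).astype(np.uint8)
n,l,st,ce=cv2.connectedComponentsWithStats(m)
for i in range(1,n):
    if st[i,4]>15: print(st[i],ce[i])
E
```

```text
10.4667 [497.67348744 -85.35239446 280.17417162] [ 3.14157013e+00  8.30875184e-04 -1.19329909e-01] [-0.79325512 -1.19538781 -0.72152251]
2913 [ -8.40312092  -8.98432708 -38.31794625] [34.2225861   8.99992693 24.82112468]
slope dx/dz [ 0.3684976  25.33545856] tilt 20.228721059749237 n 2897 res 0.4783379057267108
shaft tilt 19.79830638293281 x at z0 17.85119857258878 n 151 zmin -77.57878409269318 x there 46.07006563659016 tool y mean -0.0725392694621603
[497.68351763 -85.33524288 280.28879765] -0.11972764889690124 [ 0.    -0.003 -0.002 -0.001  0.001  0.008]
[228  65  38  39 409] [246.70415648  80.33007335]
```

View pics/wg1.png

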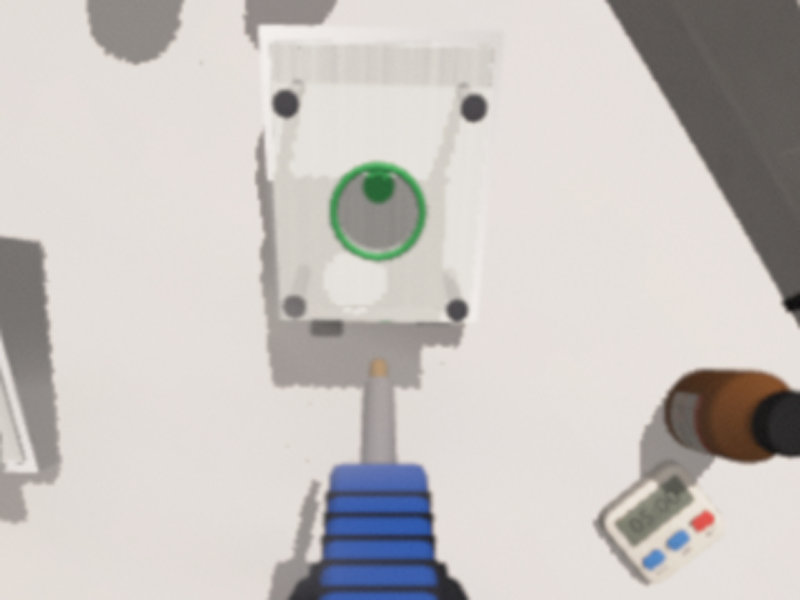

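The green ring is centred at crop (378,211), the spot at (378,187), the brass end at (378,360), and the screws near (286,104), (474,108), (457,310) and (294,306). Now I'll compute the positions.

Run:
```python
from h import *
from scipy.optimize import least_squares
c=load('w_g1'); f=lambda u,v:np.array([96+u/2.5,v/2.5])
s20,c20=np.sin(np.radians(20)),np.cos(np.radians(20))
print('spot',onz(c,*f(378,187),62),'ring',onz(c,*f(378,211),62+49*c20))
for q in ((345,300),(300,200),(420,215),(378,230)):   # plate depths check
    u,v=f(*q).astype(int); print(q,pt(c,u,v,np.median(c['d'][v-1:v+2,u-1:u+2])).round(1))
# fit x,y,yaw (+screw half-spacings) to spot, ring, screws
obs=np.array([f(378,187),f(378,211),f(286,104),f(474,108),f(294,306),f(457,310)])
def W(q):
    x,y,a,hx,hy=q; ux=np.array([np.cos(a),np.sin(a),0]);uy=np.array([-np.sin(a),np.cos(a),0]);n=-s20*ux+[0,0,c20];px=c20*ux+[0,0,s20]; o=np.array([x,y,62])
    return [o,o+49*n,o+52*n+hx*px+hy*uy,o+52*n+hx*px-hy*uy,o+52*n-hx*px+hy*uy,o+52*n-hx*px-hy*uy]
w=np.array([3,3,1,1,1,1])[:,None]
r=least_squares(lambda q:((proj(c,W(q))-obs)*w).ravel(),[622,-101,-.12,43,38]); print(r.x,np.degrees(r.x[2])); print((r.fun.reshape(-1,2)/w).round(2))
# tip end along column profile
g=state()['eef_pos']+[0,0,19]; yaw=state()['tcp_rot'][2]; ux=np.array([np.cos(yaw),np.sin(yaw),0])
for v in list(range(140,152))+list(range(178,194)): r_=pt(c,247,v,c['d'][v,247])-g; print(v,(r_@ux).round(1),r_[2].round(1),c['p'][v,247],end=' ; ')
```

```text
spot [ 620.85588319 -100.52458026   62.        ] ring [605.34756105 -98.65002933 108.04493842]
(345, 300) [569.4 -78.9  95.2]
(300, 200) [613.7 -65.7 110.2]
(420, 215) [ 601.4 -116.5  109.9]
(378, 230) [601.3 -98.   54.6]
[ 6.21481514e+02 -1.00787918e+02 -1.39672226e-01  4.27726290e+01
  3.78307904e+01] -8.00262904847956
[[ 0.15 -0.56]
 [-0.13  0.46]
 [-0.15  0.01]
 [-0.08  0.14]
 [ 0.14  0.19]
 [ 0.06  0.  ]]
140 39.9 -299.3 [151 154 161] ; 141 38.5 -298.2 [150 155 162] ; 142 36.9 -299.2 [146 152 162] ; 143 35.5 -298.8 [133 149 166] ; 144 52.3 -101.4 [120 149 176] ; 145 51.7 -98.9 [117 151 182] ; 146 51.2 -96.1 [117 152 184] ; 147 50.6 -93.8 [116 151 183] ; 148 49.9 -92.6 [118 153 184] ; 149 49.3 -90.8 [122 153 180] ; 150 48.7 -88.6 [138 156 174] ; 151 48.5 -84.0 [155 160 170] ; 178 34.8 -45.1 [162 162 169] ; 179 34.3 -44.6 [163 162 169] ; 180 33.9 -43.0 [163 163 170] ; 181 33.6 -41.3 [163 163 169] ; 182 32.9 -41.4 [162 163 170] ; 183 32.4 -40.4 [161 161 168] ; 184 31.9 -39.6 [159 154 158] ; 185 31.6 -38.0 [162 137 135] ; 186 34.4 -23.7 [176 123 109] ; 187 34.1 -22.3 [177 116  98] ; 188 33.6 -21.5 [176 114  96] ; 189 33.0 -21.6 [176 113  93] ; 190 32.9 -19.6 [175 110  89] ; 191 32.5 -18.7 [175 109  86] ; 192 31.9 -18.6 [175 108  84] ; 193 31.9 -16.1 [175 105  80] ;
```

>>> {"fn": "servo_tool", "kwargs": {"moves": [0.05, -0.005, 0, -0.0064, 0, 0.11, -0.0105, 0, -0.0064, 0, 0.11, -0.0105, -0.06, -0.0064, 0, 0.11, -0.0105, -0.1, -0.0064, 0, 0.11, -0.0105, -0.1275, -0.0064, 0, 0.11, -0.0105, -0.1275, -0.0064, 0, 0.11, -0.0105, -0.1275, -0.0064, 0, 0.11, -0.0105, -0.1275, -0.0064, 0]}}

```text
t: 11.18
eef_pos: [542.1, -89.7, 230.4]
tcp_rot: [3.141, -0.001, -0.141]
ft_force: [0.0, -0.6, -0.7]
opening: 0.254
grip_force: 30.0
```

```bash
cat > chk.py <<'E'
from h import *
import sys
f=sys.argv[1]; s=state(); snap('wrist',f); c=load(f); print(s['t'],s['eef_pos'],s['tcp_rot'],s['ft_force'])
h=cv2.cvtColor(c['p'],cv2.COLOR_BGR2HSV); m=((h[...,0]>45)&(h[...,0]<85)&(h[...,1]>70)).astype(np.uint8)
ys,xs=np.nonzero(m); s20,c20=np.sin(np.radians(20)),np.cos(np.radians(20))
a=np.radians(-8); ux=np.array([np.cos(a),np.sin(a),0]);n=-s20*ux+[0,0,c20]; o=np.array([621.3,-100.7,62])
uy=np.array([-np.sin(a),np.cos(a),0]);px=c20*ux+[0,0,s20]
print('green px',xs.min(),xs.max(),ys.min(),ys.max(),'pred ring',proj(c,[o+49*n+18.5*k for k in (uy,-uy,px,-px)]).round(1).tolist(),'spot',proj(c,[o])[0])
yaw=s['tcp_rot'][2]; tx=np.array([np.cos(yaw),np.sin(yaw),0]); t=s['eef_pos']+49.6*tx-[0,0,82.7]; d=t-o
print('tip rel plate x,y,normal',(d@px).round(1),(d@uy).round(1),(d@n).round(1),'tip px',proj(c,[t])[0])
E
python3 chk.py w_p1
python3 - <<'E'
from h import *
c=load('w_p1'); p=c['p']
for v in range(120,160,2): print(v,p[v,247],c['d'][v,247].round(1),end=' ; ')
E
```

```text
11.1833 [542.11266697 -89.65376457 230.44203234] [ 3.14133125e+00 -1.03256287e-03 -1.41036631e-01] [ 0.00565361 -0.64131171 -0.66409408]
green px 0 510 108 383 pred ring [[227.4, 129.0], [265.8, 129.0], [246.6, 110.2], [246.6, 146.5]] spot [246.61085259 111.7104505 ]
tip rel plate x,y,normal 0.8 -0.2 91.0 tip px [246.71996154 147.42453119]
120 [133 139 140] 329.4 ; 122 [137 142 146] 333.5 ; 124 [138 143 146] 333.7 ; 126 [141 145 148] 334.7 ; 128 [140 144 147] 335.9 ; 130 [141 146 149] 338.4 ; 132 [142 146 150] 339.5 ; 134 [144 148 152] 340.9 ; 136 [146 150 153] 341.7 ; 138 [147 152 155] 342.9 ; 140 [148 153 156] 345.0 ; 142 [144 152 158] 346.7 ; 144 [118 148 173] 249.6 ; 146 [114 150 179] 245.6 ; 148 [114 149 179] 240.9 ; 150 [133 152 171] 238.9 ; 152 [158 159 166] 232.3 ; 154 [157 159 165] 229.8 ; 156 [157 159 166] 226.7 ; 158 [157 158 164] 224.5 ;
```

Run:
```python
from h import *
c=load('w_p1'); h=cv2.cvtColor(c['p'],cv2.COLOR_BGR2HSV); m=((h[...,0]>45)&(h[...,0]<85)&(h[...,1]>70)).astype(np.uint8)
n,l,s,ce=cv2.connectedComponentsWithStats(m[95:160,215:280])
for i in range(1,n):
    if s[i,4]>20: print(s[i]+[215,95,0,0,0],ce[i]+[215,95])
print([v for v in range(100,125)if m[v,247]])
```

```text
[226 108  42  39 312] [249.34615385 118.5       ]
[228 136  15  12  22] [235.09090909 143.04545455]
[108, 109, 110, 111, 112, 113, 114, 115, 116, 117, 118]
```

>>> {"fn": "servo_tool", "kwargs": {"moves": [0.006, -0.001, -0.018, 0, 0, 0.0125, -0.002, -0.036, 0, 0, 0.019, -0.003, -0.054, 0, 0, 0.025, -0.0035, -0.072, 0, 0, 0.031, -0.0045, -0.09, 0, 0, 0.0375, -0.005, -0.108, 0, 0, 0.044, -0.006, -0.126, 0, 0, 0.05, -0.007, -0.143, 0, 0, 0.056, -0.008, -0.16, 0, 0, 0.0625, -0.009, -0.179, 0, 0, 0.0625, -0.009, -0.179, 0, 0, 0.0625, -0.009, -0.179, 0, 0]}}

```text
t: 12.23
eef_pos: [566.7, -93.1, 157.6]
tcp_rot: [-3.142, 0.001, -0.142]
ft_force: [1.0, 0.2, -1.0]
opening: 0.25
grip_force: 30.0
```

```bash
python3 chk.py w_p2
python3 - <<'E'
from h import *
c=load('w_p2'); h=cv2.cvtColor(c['p'],cv2.COLOR_BGR2HSV)
for v in range(110,180,3): print(v,c['p'][v,247],h[v,247],c['d'][v,247].round(1),end=' ; ')
E
```

```text
12.2333 [566.72039659 -93.13240253 157.58605822] [-3.14158114e+00  9.18768499e-04 -1.41508179e-01] [ 1.01023114  0.20142894 -1.00365419]
green px 0 510 142 383 pred ring [[221.7, 167.1], [271.2, 167.0], [246.4, 144.4], [246.5, 187.6]] spot [246.53161626 139.48286098]
tip rel plate x,y,normal -0.8 -0.2 14.0 tip px [246.74838455 147.2667529 ]
110 [212 219 222] [ 21  11 222] 196.2 ; 113 [212 219 223] [ 19  13 223] 197.7 ; 116 [213 220 223] [ 21  11 223] 199.3 ; 119 [212 219 223] [ 19  13 223] 199.7 ; 122 [211 219 222] [ 22  13 222] 201.6 ; 125 [212 219 222] [ 21  11 222] 203.0 ; 128 [212 218 222] [ 18  11 222] 204.6 ; 131 [192 209 200] [ 46  21 209] 205.5 ; 134 [171 191 175] [ 54  27 191] 206.3 ; 137 [170 188 176] [ 50  24 188] 207.1 ; 140 [160 182 164] [ 55  31 182] 207.0 ; 143 [125 178 118] [ 64  86 178] 208.4 ; 146 [102 123 120] [ 34  44 123] 210.4 ; 149 [103 120 131] [ 18  55 131] 242.0 ; 152 [120 124 126] [ 20  12 126] 231.7 ; 155 [145 148 153] [ 11  13 153] 227.8 ; 158 [153 155 160] [  9  11 160] 224.7 ; 161 [151 154 158] [ 13  11 158] 221.3 ; 164 [152 154 159] [  9  11 159] 215.7 ; 167 [152 154 158] [ 10  10 158] 213.7 ; 170 [150 151 157] [  4  11 157] 209.5 ; 173 [150 153 157] [ 13  11 157] 205.7 ; 176 [150 152 156] [ 10  10 156] 204.1 ; 179 [150 151 155] [  6   8 155] 200.0 ;
```

>>> {"fn": "servo_tool", "kwargs": {"moves": [0.003, -0.0005, -0.006, 0, 0, 0.006, -0.001, -0.012, 0, 0, 0.009, -0.001, -0.018, 0, 0, 0.0105, -0.0015, -0.023, 0, 0, 0.0105, -0.0015, -0.023, 0, 0, 0.0105, -0.0015, -0.023, 0, 0]}}

```text
t: 12.78
eef_pos: [570.9, -93.7, 148.7]
tcp_rot: [3.142, 0.0, -0.142]
ft_force: [0.3, 0.4, -0.8]
opening: 0.247
grip_force: 30.0
```

```bash
cat > fz.py <<'E'
from h import *
F=[];M=[]
for k in range(4): read_camera('wrist'); s=state(); F.append(s['ft_force']);M.append(s['moment'])
F=np.array(F);a=np.radians(-8);ux=np.array([np.cos(a),np.sin(a),0]);n=-.342*ux+[0,0,.94]
print(s['t'],s['eef_pos'].round(2),F.mean(0).round(2),'fn',(F@n).round(2),(F@n).mean().round(2),'M',np.mean(M,0).round(3))
yaw=s['tcp_rot'][2]; tx=np.array([np.cos(yaw),np.sin(yaw),0]); d=s['eef_pos']+49.6*tx-[0,0,82.7]-[621.3,-100.7,62]
print('tip x,y,n',(d@(.94*ux+[0,0,.342])).round(1),(d@[-ux[1],ux[0],0]).round(1),(d@n).round(1))
E
python3 fz.py
```

```text
12.9833 [570.99 -93.76 148.97] [-0.12  0.12 -0.84] fn [-1.08 -1.26  0.08 -0.7 ] -0.74 M [-0.038  0.168 -0.01 ]
tip x,y,n 0.3 -0.2 4.4
```

>>> {"fn": "servo_tool", "kwargs": {"moves": [0.0015, 0, -0.004, 0, 0, 0.003, -0.0005, -0.008, 0, 0, 0.0045, -0.0005, -0.012, 0, 0, 0.006, -0.001, -0.0165, 0, 0, 0.006, -0.001, -0.0165, 0, 0]}}

```text
t: 13.4
eef_pos: [573.6, -94.1, 142.1]
tcp_rot: [-3.142, -0.0, -0.142]
ft_force: [0.1, 0.2, 2.6]
opening: 0.249
grip_force: 30.0
```

```bash
python3 fz.py
```

```text
13.6 [573.46 -94.12 142.43] [-0.58  0.38  2.02] fn [1.85 2.02 2.21 2.37] 2.11 M [0.138 0.143 0.041]
tip x,y,n 0.5 -0.2 -2.6
```

>>> {"fn": "servo_tool", "kwargs": {"moves": [0.0007, 0, -0.0018, 0, 0, 0.0007, 0, -0.0018, 0, 0, 0.0007, 0, -0.0018, 0, 0]}}

```text
t: 13.85
eef_pos: [573.7, -94.1, 141.6]
tcp_rot: [3.142, -0.0, -0.142]
ft_force: [-0.1, -0.3, 2.2]
opening: 0.25
grip_force: 30.0
```

```bash
sed -i 's/range(4)/range(16)/' fz.py; python3 fz.py; python3 prof.py w_p4
python3 - <<'E'
from h import *
c=load('w_p4'); s=state(); g=s['eef_pos']+[0,0,19]; yaw=s['tcp_rot'][2]; tx=np.array([np.cos(yaw),np.sin(yaw),0])
for v in list(range(138,160))+list(range(180,192)): r=pt(c,247,v,c['d'][v,247])-g; print(v,(r@tx).round(1),r[2].round(1),c['p'][v,247],end=' ; ')
print(s['qvel'].round(3))
E
```

```text
14.65 [573.72 -94.17 141.57] [0.29 0.93 2.7 ] fn [1.81 3.47 1.71 3.16 1.71 2.66 1.99 2.62 3.14 1.95 1.81 1.94 2.87 3.59
 2.56 2.72] 2.48 M [0.179 0.012 0.042]
tip x,y,n 0.4 -0.3 -3.5
14.7 [573.69322796 -94.15364392 141.56290021] [ 3.14149486e+00 -7.75870677e-05 -1.41543633e-01] [-0.19893432  0.41577871  2.33124347]
2983 [ -9.24654747  -8.99786622 -38.80469384] [34.52769099  8.99518524 25.33790026]
slope dx/dz [ 0.37072989 25.53458475] tilt 20.341248634824126 n 2952 res 0.48678571740939514
shaft tilt -25.732439758230758 x at z0 69.98450646655246 n 39 zmin -62.918627920118524 x there 40.84120297471349 tool y mean -0.07245688225039933
138 61.7 -42.0 [206 214 218] ; 139 61.1 -41.6 [207 215 219] ; 140 60.5 -40.9 [202 213 213] ; 141 59.8 -41.5 [190 205 197] ; 142 59.2 -42.2 [179 200 183] ; 143 58.6 -41.4 [174 196 179] ; 144 57.8 -42.7 [171 190 177] ; 145 57.2 -42.8 [169 186 176] ; 146 56.5 -43.0 [168 185 183] ; 147 55.9 -43.0 [168 184 190] ; 148 55.2 -43.2 [167 183 192] ; 149 54.5 -43.7 [169 183 191] ; 150 53.8 -43.8 [174 185 191] ; 151 53.3 -43.2 [176 184 188] ; 152 52.5 -44.3 [175 182 185] ; 153 51.7 -45.1 [166 181 172] ; 154 51.0 -45.4 [141 176 140] ; 155 50.5 -44.7 [128 178 120] ; 156 49.9 -44.0 [125 179 117] ; 157 49.2 -44.0 [119 165 112] ; 158 48.6 -43.7 [111 144 109] ; 159 47.8 -44.8 [112 126 113] ; 180 34.0 -42.7 [149 150 154] ; 181 33.3 -42.7 [151 151 156] ; 182 33.0 -41.0 [150 151 155] ; 183 32.4 -41.0 [149 149 154] ; 184 31.9 -39.9 [146 142 144] ; 185 31.6 -38.2 [150 126 121] ; 186 34.3 -24.2 [162 112  94] ; 187 34.0 -22.8 [164 105  83] ; 188 33.3 -22.8 [164 104  80] ; 189 33.1 -21.1 [163 101  78] ; 190 32.9 -19.7 [164 101  76] ; 191 32.5 -18.6 [162  97  71] ; [ 0.002  0.     0.001 -0.002  0.001 -0.002]
```

```bash
python3 -c "
from cell import *
print(job_done())"
```

```text
the job is handed in; nothing more can be done
None
```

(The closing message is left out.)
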